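# Drive a cross batten home in its tapered dovetail housing

### The arm

A 6-joint arm with a two-finger parallel gripper is mounted at the origin on a cart in front of the work surface, level with it; the furniture and walls round the work are solid. World frame = base frame: x ahead of the robot, y to its left, z up, the work surface at z = 0. Lengths are in m, angles in rad, forces in N, time in s.
With the tool pointing down it reaches from about 0.35 to 0.775 m from the base axis. Payload 5.5 kg.
Tool frame: the origin (TCP) lies at the very end of the fingers, on their centre line; the grasp point (between the pads) lies 19 mm behind it (env.grip_point_offset is the distance from the TCP to the grasp point, in m); z points along the fingers, y is the line along which they close (so a half turn about z gives the same grasp; the last joint's range is limited). The gripper opens to 85 mm and grips with 20 to 120 N. Pads are 22 mm wide; open, the fingers measure 114 mm over their backs; the gripper's body (76 mm by 85 mm) begins 54 mm behind the grasp point. The pads swing forward as they close: fully open they stand 13 mm farther back than shut.
Start: joints at [1.091, 0.313, 0.046, 1.304, 0, 1.431], TCP at [0.192, 0.542, 0.231] pointing down, gripper open.
Joint ranges: [-2.76, 2.76], [-0.86, 1.69], [-1.03, 1.26], [-2.2, 2.34], [-1.47, 1.5], [-3.14, 3.14]. Speed limits (rad/s): [2.57, 2.57, 3.14, 3.14, 3.14, 3.14].

### API

Orientations are given as a unit quaternion [w, x, y, z].
In Python, from workcell import sensors, imaging, workorder, env gives the robot as it stands.
- The arm moves only by the shell command python3 -m handwheel 'ROWS' [FORCE]. ROWS is JSON, a list of rows, each a list of 5 numbers: the shift along the tool's x, y, z in mm, then the turn about the tool's z in rad, then the opening, from 0 (shut) to 1 (fully open). A call has 1 to 8 rows; each row is the pose to reach, as a shift and turn from the pose commanded when the call began, along the tool's axes at that moment; what a row does not reach only later rows make up. A row lasts 1/10 s, in which the tool goes at most 50 mm and 8.59 degrees, less where a joint would pass 70% of its speed; a pose out of reach is approached as far as the arm can. A call with a gripper value outside its range is refused whole. The fingers move at their own pace and stop on an object; FORCE is the grip in N (left out, the last holds). Time passes only in rows, so rows that repeat a pose let the fingers close. It gives the time, the measured TCP pose, the force, the opening and the grip force at its end, in the units of the state.
- sensors.get_state(): the state, without advancing time (a new reading comes with each control period).
- imaging.read_camera(name): name is "scene" or "side" or "wrist"; returns a dict with "color" (400x640x3 uint8, blue, green, red), "z_map" (400x640 float32, m along the optical axis (not along the pixel's ray), 0 where there is no reading), "fx", "fy", "cx", "cy" (pixels), "k1" (the pictures are not rectified: a ray, as slopes to the right and down, at radius r is drawn at 1 + k1 r^2 times it, then the intrinsics apply), "xyz" and "rotation" of the camera in the world. Camera axes: x right, y down, z forward; pixel columns grow to the right and rows downward; lengths in m; the calibration is good to about 2 mm. A picture is of the moment at which its call begins.
- workorder.hand_in(): hands the job in; it is judged then, once.
The state is a dict: "clock": time; "joint_pos": joint angles; "qvel": joint speeds; "tau": joint torques, N m; "tcp_pos": TCP position; "orientation": TCP orientation; "wrist_force": force on the tool from outside, world axes, zero at the start; "ft_torque": the same for the moment, N m; "finger_gap": finger opening in m; "grip_force": force on a finger pad.
Only numpy, scipy, OpenCV 4.12 (cv2) and the standard library are available. Lean on these libraries where they do the work, as an engineer would, in place of code of your own. Each camera call takes 0.05 s, during which the arm holds its last target. There are 200 camera calls.

### The job

The small wooden panel lies back side up on the saw table, and one of its two cross battens still sticks out of its tapered dovetail housing. Push the panel square up against the rip fence so that it cannot run away, and push the projecting batten along its housing until it wedges tight, as far in as the other one. Leave the panel against the fence with both battens home and flat in their housings, and do not disturb the measuring and marking tools lying about.

Things in the scene. Friction and masses are not known exactly. Their poses are not given: they have to be found in the camera images.
- panel: Loose light-wood panel, 280 x 210 x 28 mm, 0.45 to 0.7 kg, flat on the table; 1 to 3 N slide it. Origin: centre of its underside. y points away from the rip fence, x along the fence (world yaw 0.26 when square to it), z up. Two dovetail housings, floor 16 mm above the table, cross it along y at x = -65 and +65 mm, 35 mm wide at the top at the +y edge (mouth), narrowing to 19 mm at the fence edge.
- panel_edge_mid (a point): Middle of the panel's +y edge face (the long edge away from the fence), half-way up (14 mm above the table), between the housings; plain edge 44 mm to either side. Axes as the panel's. The panel is waxed: pushed here towards the fence it turns square as its leading corner meets the fence, most easily if pushed a little towards the corner that lags.
- batten_1_end (a point): Middle of the wide end face (36 mm wide, flat from 16 to 48 mm above the table) of one batten, 36 mm above the table; y points out of that end, away from the fence. Both battens are alike, loose, medium wood, 200 mm long, 40 mm tall, tops 56 mm above the table, 0.08 kg. One is home at the start, the other projects 35 to 75 mm further; which is which varies.
- batten_2_end (a point): The same point of the other batten. A batten slides freely until the taper grips; about 15 N seats it and friction keeps it. Home, its wide end stands about 7 mm proud of the panel's +y edge (this point at y = 0.112 m in the panel's frame) and its narrow end 17 mm inside the fence-side edge.
- fence_side (a point): Point on the flat upright side of the fixed metal rip fence that faces the robot, 20 mm above the table; the side is 66 mm tall and runs 0.18 m from here towards the robot and over 0.3 m the other way. y points square away from it towards the panel, x along the fence away from the robot. The panel lies against the fence when its centre's y in this frame is 0.105 m.
- try_square: Bystander: try square with a beech stock and steel blade, 120 x 188 x 23 mm, lying flat. Origin: centre of its underside.
- pencil: Bystander: flat carpenter's pencil, 173 x 15 x 8 mm. Origin: centre of its underside.
- tape_measure: Bystander: tape measure, 40 x 80 x 68 mm, standing. Origin: centre of its underside.
Mind the look-alikes: they are no part of the job. What is shaped like the part that bears batten_2_end but blue or yellow is not meant.

How it is judged:
At the end, for the whole second after the job is handed in: Both battens are home: wide end at most 11 mm proud of the panel's +y edge (wedged at about 7 mm), not lifted over 4 mm, in line with the housing; the panel lies flat and still, square to the fence within 0.05 rad, its centre at most 113 mm from the fence (105 mm when touching) (y of each of batten_1_end, batten_2_end in the frame of panel below 0.116 m and z of each of batten_1_end, batten_2_end in the frame of panel below 0.04 m and angle between the y axis of each of batten_1_end, batten_2_end and the y axis of panel, either way round below 0.06 rad and angle between panel's own z axis and vertical below 0.05 rad and linear speed of panel below 0.01 m/s and y of panel in the frame of fence_side below 0.113 m and angle between the y axis of panel and the y axis of fence_side, either way round below 0.05 rad).
It fails at once if a measuring or marking tool lying about is moved more than 30 mm (distance of any of try_square, pencil, tape_measure from where it was at the start of the episode above 0.03 m).
It also fails if it takes over 45 s, if anything falls off the work surface, if the arm or the gripper's body presses on something with over 40 N, if the wrist force passes 120 N, or if a joint passes its speed limit or range.

## Working session

There is one attempt and no reset: what is moved stays moved. The work goes in short steps, Python scripts to look and compute and a shell command to move; the robot and the scene stay as the last step left them, time stands still between calls to the robot, and variables do not carry over. Pictures are saved under pics/ and viewed, at most 10 in all, crops included, and the job is handed in when it is done.

```bash
ls; mkdir -p pics; cat > h.py <<'E'
import numpy as np, cv2
from workcell import sensors, imaging, workorder, env
def ray(c,u,v):
    p=np.array([(u-c['cx'])/c['fx'],(v-c['cy'])/c['fy']]);q=p.copy()
    for _ in range(20): q=p/(1+c['k1']*(q@q))
    R=np.array(c['rotation']); 
    return np.array(c['xyz']),R@np.array([q[0],q[1],1.])
def onz(c,u,v,z):
    o,d=ray(c,u,v); return o+d*(z-o[2])/d[2]
def dep(c,u,v):
    o,d=ray(c,u,v); return o+d*c['z_map'][int(v),int(u)]
E
python3 - <<'E'
from h import *
import pickle
for n in ('scene','side'):
    c=imaging.read_camera(n);pickle.dump(c,open(n+'.pkl','wb'));cv2.imwrite(f'pics/{n}0.png',c['color']);print(n,c['xyz'],np.shape(c['rotation']),c['k1'],c['fx'])
s=sensors.get_state();print(s)
E
```

```text
pics
scene [-0.32900213 -0.64914632  0.902387  ] (4,) -0.12233784822266934 433.2093419788233
side [0.61423575 1.05808966 0.61385949] (4,) -0.06955582005022015 418.50920340287394
{'clock': 0.1, 'joint_pos': array([ 1.09140817e+00,  3.13979688e-01,  4.51124468e-02,  1.30360363e+00,
       -1.02737604e-06,  1.43120291e+00]), 'qvel': array([-0.0006364 , -0.00222392,  0.00214977, -0.00042166, -0.0006753 ,
        0.00057246]), 'tau': array([ 2.13553081e-03, -4.81726062e+01,  2.99245012e+01,  1.27118756e-02,
       -1.66647692e-04,  2.20287046e-05]), 'tcp_pos': array([0.19144138, 0.54172065, 0.23047522]), 'orientation': array([-2.54522069e-04,  1.69081139e-01,  9.85601779e-01, -7.97649755e-04]), 'wrist_force': array([-0.02998765,  0.0661969 , -0.30355861]), 'ft_torque': array([-0.01459582, -0.03063686, -0.0651697 ]), 'grip_force': 0.0, 'finger_gap': 0.08564828220144365}
```

Rotation is a quaternion; fix that and look.

```bash
sed -i "s/R=np.array(c\['rotation'\]); /w=c['rotation'];R=Rot.from_quat([w[1],w[2],w[3],w[0]]).as_matrix()/; 1a from scipy.spatial.transform import Rotation as Rot" h.py
```

```text
(no output)
```

View pics/scene0.png

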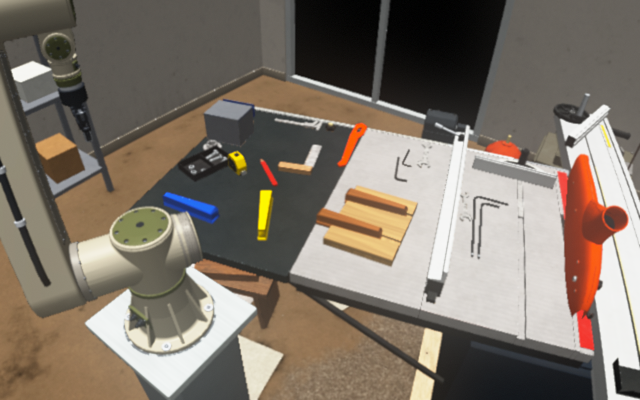

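View pics/side0.png

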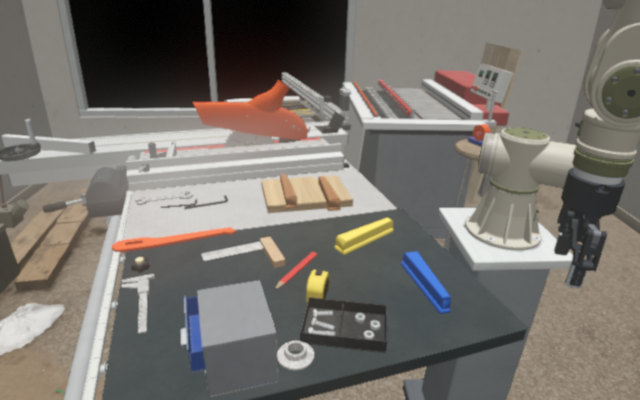

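The scene view shows the panel at about (367,225). The two brown battens are at (350,222), projecting to the left, and (380,200), home. The blue (190,206) and yellow (265,215) bars are look-alikes and not meant. The pencil is at (268,172), the square at (300,162) and the tape at (238,162). The fence is the white rail at (447,215).

```bash
cat > m.py <<'E'
from h import *
import sys
def cloud(c):
    h,w=c['z_map'].shape;u,v=np.meshgrid(np.arange(w),np.arange(h))
    p=np.stack([(u-c['cx'])/c['fx'],(v-c['cy'])/c['fy']],-1);q=p.copy()
    for _ in range(20): q=p/(1+c['k1']*(q**2).sum(-1,keepdims=True))
    w=c['rotation'];R=Rot.from_quat([w[1],w[2],w[3],w[0]]).as_matrix()
    d=np.concatenate([q,np.ones_like(q[...,:1])],-1)@R.T
    return np.array(c['xyz'])+d*c['z_map'][...,None], d
def fit(c,mask,z,name):
    # cast the mask's pixels onto plane z, min area rect
    P,d=cloud(c); o=np.array(c['xyz']); X=(o+d*((z-o[2])/d[...,2])[...,None])[mask][:,:2]
    r=cv2.minAreaRect((X*1000).astype(np.float32)); print(name,np.round(r[0]),np.round(r[1]),round(r[2],1)); print(np.round(cv2.boxPoints(r)).tolist())
def big(m):
    n,l,s,_=cv2.connectedComponentsWithStats(m.astype(np.uint8)); 
    return [l==i for i in 1+np.argsort(-s[1:,4]) if s[i,4]>40]
def battens(c):
    P,d=cloud(c); hsv=cv2.cvtColor(c['color'],cv2.COLOR_BGR2HSV)
    reg=(P[...,0]>.2)&(P[...,0]<.9)&(P[...,1]>-.5)&(P[...,1]<.45)
    wood=(hsv[...,1]>70)&(hsv[...,0]>5)&(hsv[...,0]<22)&reg
    return P,hsv,wood
E
python3 - <<'E'
from m import *; import pickle
c=pickle.load(open('scene.pkl','rb'))
P,hsv,wood=battens(c)
for u,v in [(340,217),(365,196),(385,220),(375,245),(396,211),(372,201),(350,222)]: print(u,v,hsv[v,u],np.round(P[v,u],3))
for lo,hi,z,n in [(.049,.064,.056,'bat'),(.02,.035,.028,'pan')]:
    for m in big(wood&(P[...,2]>lo)&(P[...,2]<hi))[:4]: print(m.sum());fit(c,m,z,n)
# fence: white, tall
m=(P[...,2]>.02)&(P[...,2]<.09)&(P[...,0]>.3)&(P[...,0]<1.1)&(P[...,1]<0)&(hsv[...,1]<50)
for k in big(m)[:2]:
    print('f',k.sum(),np.round(P[k].min(0),3),np.round(P[k].max(0),3))
    q=P[k]; n=np.array([-np.sin(.26),np.cos(.26)]); a=q[:,:2]@n; print('n',np.percentile(a,[1,10,50,90,99]).round(3))
for (x0,y0,z0),nm in [((.01,.01,.01),'t')]: pass
for n,u,v in [('pencil',268,172),('sqstock',295,166),('sqblade',314,157),('tape',238,162),('yellow',265,215),('pliers',352,145)]: print(n,np.round(P[v,u],3))
im=cv2.resize(c['color'][165:285,290:470],(720,480),interpolation=cv2.INTER_CUBIC);cv2.imwrite('pics/crop.png',im)
E
```

```text
340 217 [ 13 167 195] [ 0.512 -0.177  0.055]
365 196 [ 12 161 197] [ 0.643 -0.188  0.056]
385 220 [ 19 114 235] [ 0.61  -0.28   0.027]
375 245 [ 20 113 239] [ 0.499 -0.306  0.024]
396 211 [ 12 113 111] [ 0.655 -0.294  0.038]
372 201 [ 12 134 122] [ 0.636 -0.217  0.054]
350 222 [ 12 162 184] [ 0.508 -0.214  0.058]
455
bat [ 512. -210.] [ 38. 195.] 8.2
[[479.0, -116.0], [507.0, -309.0], [545.0, -303.0], [517.0, -110.0]]
395
bat [ 646. -228.] [ 39. 193.] 7.1
[[614.0, -135.0], [638.0, -326.0], [677.0, -321.0], [653.0, -130.0]]
3184
pan [ 583. -225.] [287. 258.] 9.5
[[420.0, -122.0], [463.0, -376.0], [746.0, -329.0], [703.0, -75.0]]
126
pan [677. 111.] [ 31. 118.] 22.4
[[640.0, 160.0], [685.0, 50.0], [714.0, 62.0], [668.0, 171.0]]
f 2021 [ 0.414 -0.533  0.02 ] [ 1.099 -0.314  0.09 ]
n [-0.627 -0.616 -0.601 -0.585 -0.583]
f 108 [ 1.085 -0.465  0.02 ] [ 1.1   -0.402  0.054]
n [-0.729 -0.719 -0.694 -0.674 -0.668]
pencil [0.614 0.184 0.008]
sqstock [0.683 0.117 0.022]
sqblade [0.785 0.105 0.011]
tape [0.555 0.269 0.049]
yellow [0.402 0.02  0.04 ]
pliers [0.937 0.031 0.014]
```

View pics/crop.png

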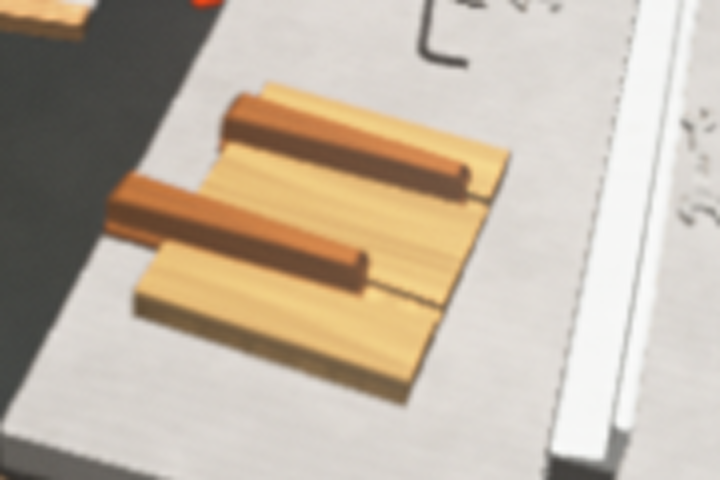

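The enlarged crop confirms two brown battens. The near one's wide end is at crop (135,205), full-image (323,216), well outside the panel edge. The far one is flush at its home position. Neither blue nor yellow is involved.

```bash
python3 - <<'E'
from m import *; import pickle
c=pickle.load(open('scene.pkl','rb'))
C=[onz(c,290+u/4-.375,165+v/4-.375,.028)[:2] for u,v in [(135,293),(407,383),(510,152),(265,83)]]
C=np.array(C);print(C.round(3)); cen=C.mean(0)
xa=(C[2]-C[1]+C[3]-C[0]);yaw=np.arctan2(xa[1],xa[0]);ya=C[0]-C[1]+C[3]-C[2];print('cen',cen,'yaw',yaw,np.arctan2(-ya[0],ya[1]))
n=np.array([-np.sin(.26),np.cos(.26)]);t=np.array([n[1],-n[0]])
print('n',cen@n,'t',cen@t, 'sides',np.linalg.norm(C-np.roll(C,1,0),axis=1))
n2=np.array([-np.sin(yaw),np.cos(yaw)]);print('edge mid',cen+n2*.105)
# batten end tops
for u,v in [(107,225),(125,172),(160,248),(222,128),(240,93)]: print(u,v,[onz(c,290+u/4-.375,165+v/4-.375,z)[:2].round(3) for z in (.048,.056)])
s=pickle.load(open('side.pkl','rb'))
P,hsv,wood=battens(s)
for m in big(wood&(P[...,2]>.049)&(P[...,2]<.064))[:3]: print(m.sum());fit(s,m,.056,'side bat')
m=(P[...,2]>.03)&(P[...,2]<.06)&(P[...,0]>.35)&(P[...,0]<.9)&(P[...,1]<-.2)&(hsv[...,1]<60)
a=P[m][:,:2]@n;print('fence side',np.percentile(a,[5,25,50,75,95]).round(3),m.sum())
E
```

```text
[[ 0.434 -0.171]
 [ 0.469 -0.373]
 [ 0.744 -0.327]
 [ 0.706 -0.12 ]]
cen [ 0.58836161 -0.24793608] yaw 0.17677371129321576 0.17733155398872244
n -0.3908592671908775 t 0.5048472168161462 sides [0.27697619 0.20513464 0.2787886  0.21026999]
edge mid [ 0.56989689 -0.14457238]
107 225 [array([ 0.464, -0.126]), array([ 0.457, -0.131])]
125 172 [array([ 0.522, -0.102]), array([ 0.514, -0.108])]
160 248 [array([ 0.466, -0.171]), array([ 0.459, -0.175])]
222 128 [array([ 0.612, -0.134]), array([ 0.603, -0.139])]
240 93 [array([ 0.659, -0.123]), array([ 0.65 , -0.127])]
217
side bat [ 516. -183.] [ 35. 185.] 7.9
[[485.0, -93.0], [511.0, -277.0], [546.0, -272.0], [520.0, -89.0]]
206
side bat [ 655. -203.] [ 33. 195.] 12.3
[[618.0, -111.0], [660.0, -302.0], [692.0, -295.0], [651.0, -104.0]]
fence side [-2.266 -1.237 -0.59  -0.582 -0.577] 1393
```

```bash
cat > go.py <<'E'
# go.py t n z(mm) : shift in tool axes to reach fence-frame point, and turn to put tool x along +n
from h import *; import sys
s=sensors.get_state();w=s['orientation'];R=Rot.from_quat([w[1],w[2],w[3],w[0]]).as_matrix()
n=np.array([-np.sin(.26),np.cos(.26)]);t=np.array([n[1],-n[0]]);p=s['tcp_pos']
print('clk',s['clock'].__round__(2),'t,n,z',(np.array([p[:2]@t,p[:2]@n,p[2]])*1000).round(1),'F n',round(float(s['wrist_force'][:2]@n),2),'F',np.round(s['wrist_force'],1),'gap',round(s['finger_gap'],4))
if len(sys.argv)>3:
    a,b,z=[float(x)/1000 for x in sys.argv[1:4]]
    g=np.array([*(t*a+n*b),z]);print('shift',(R.T@(g-p)*1000).round(1))
a=np.arctan2(R[1,0],R[0,0]);print('turn',round(float(((a-.26-np.pi/2+np.pi)%(2*np.pi))-np.pi),3),'tilt',R[:,2].round(3))
E
python3 -m handwheel '[[-561,-495,0,0.97,0.25],[-561,-495,0,0.97,0.25],[-561,-495,0,0.97,0.25],[-561,-495,0,0.97,0.25],[-561,-495,0,0.97,0.25],[-561,-495,0,0.97,0.25],[-561,-495,0,0.97,0.25],[-561,-495,0,0.97,0.25]]' 30; python3 go.py 508 -250 150
```

```text
clock: 0.9
tcp_pos: [0.3866, 0.1908, 0.2312]
orientation: [-0.0, 0.61, 0.793, 0.0]
wrist_force: [0.6, 1.2, -0.6]
finger_gap: 0.0216
grip_force: 0.0
clk 0.9 t,n,z [422.6  85.  231.2] F n 1.02 F [ 0.6  1.2 -0.6] gap 0.0216
shift [-335.    85.5   81.1]
turn -0.0 tilt [ 0.  0. -1.]
```

```bash
python3 -m handwheel '[[-335,85,81,0,0.25],[-335,85,81,0,0.25],[-335,85,81,0,0.25],[-335,85,81,0,0.25],[-335,85,81,0,0.25],[-335,85,81,0,0.25],[-335,85,81,0,0.25],[-335,85,81,0,0.25]]'; python3 -m handwheel '[[0,0,0,0,0.25],[0,0,0,0,0.25]]' ;python3 go.py 508 -250 10
python3 - <<'E'
from h import *
c=imaging.read_camera('wrist');cv2.imwrite('pics/w1.png',c['color'])
E
```

```text
clock: 1.7
tcp_pos: [0.5563, -0.1137, 0.1478]
orientation: [-0.0, 0.611, 0.792, -0.001]
wrist_force: [-0.6, 0.2, -0.2]
finger_gap: 0.0212
grip_force: 0.0
clock: 1.9
tcp_pos: [0.5539, -0.1081, 0.1501]
orientation: [-0.001, 0.609, 0.793, -0.0]
wrist_force: [-0.2, 0.5, 0.3]
finger_gap: 0.0214
grip_force: 0.0
clk 1.9 t,n,z [ 507.5 -246.9  150.1] F n 0.51 F [-0.2  0.5  0.3] gap 0.0214
shift [ -3.3   0.6 140.1]
turn 0.001 tilt [-0.001  0.001 -1.   ]
```

View pics/w1.png

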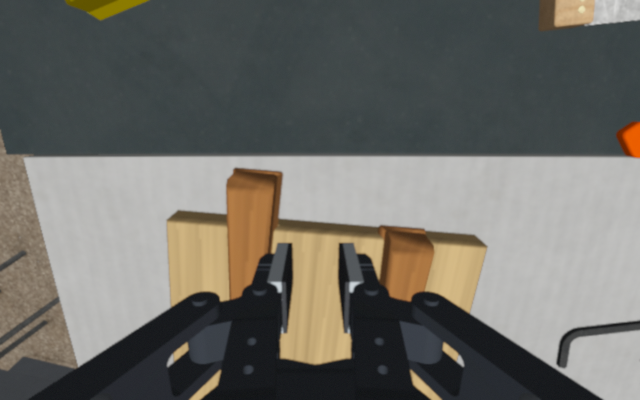

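Wrist view: the panel's +y edge runs from (170,213) to (485,240). The projecting batten's end is at (256,172) and the home batten's end at (405,230). The fingers are in line with the gap between them.

```bash
python3 - <<'E'
from h import *
c=imaging.read_camera('wrist')
n=np.array([-np.sin(.26),np.cos(.26)]);t=np.array([n[1],-n[0]])
for nm,u,v,z in [('cornL',170,220,.028),('cornR',485,246,.028),('batL',230,178,.056),('batR',279,180,.056),('hL',386,234,.056),('hR',428,240,.056)]:
    p=onz(c,u,v,z)[:2]; print(nm,p.round(3),'t,n',(p@t).round(4),(p@n).round(4))
E
```

```text
cornL [ 0.442 -0.166] t,n 0.3849 -0.2738
cornR [ 0.711 -0.119] t,n 0.6568 -0.2976
batL [ 0.49  -0.108] t,n 0.4461 -0.2302
batR [ 0.525 -0.1  ] t,n 0.4819 -0.2317
hL [ 0.614 -0.12 ] t,n 0.5627 -0.2742
hR [ 0.647 -0.117] t,n 0.5956 -0.2792
```

```bash
python3 -m handwheel '[[0,12,0,0,0.15],[0,12,45,0,0.15],[0,12,90,0,0.15],[0,12,125,0,0.15],[0,12,138,0,0.15],[0,12,138,0,0.15]]'; python3 -m handwheel '[[-10,0,0,0,0.15],[-20,0,0,0,0.15],[-30,0,0,0,0.15],[-40,0,0,0,0.15],[-50,0,0,0,0.15],[-60,0,0,0,0.15],[-60,0,0,0,0.15]]';  python3 go.py
```

```text
clock: 2.6
tcp_pos: [0.5654, -0.1046, 0.0109]
orientation: [-0.002, 0.609, 0.793, -0.0]
wrist_force: [-0.4, -0.8, 0.1]
finger_gap: 0.0127
grip_force: 0.0
clock: 3.3
tcp_pos: [0.5828, -0.1663, 0.0125]
orientation: [0.001, 0.61, 0.793, -0.0]
wrist_force: [-0.6, 0.5, -1.0]
finger_gap: 0.0123
grip_force: 0.0
clk 3.3 t,n,z [ 520.4 -310.5   12.5] F n 0.64 F [-0.6  0.5 -1. ] gap 0.0123
turn -0.001 tilt [ 0.001 -0.002 -1.   ]
```

```bash
python3 -m handwheel '[[-8,0,0,0,0.15],[-16,0,0,0,0.15],[-24,0,0,0,0.15],[-32,0,0,0,0.15],[-38,0,0,0,0.15],[-42,0,0,0,0.15],[-42,0,0,0,0.15]]';  python3 go.py; python3 -m handwheel '[[-3,0,0,0,0.15],[-6,0,0,0,0.15],[-6,0,0,0,0.15]]';  python3 go.py;  python3 -m handwheel '[[-2,0,0,0,0.15],[-4,0,0,0,0.15],[-4,0,0,0,0.15]]';  python3 go.py
python3 - <<'E'
from h import *
c=imaging.read_camera('scene');cv2.imwrite('pics/s2.png',cv2.resize(c['color'][165:285,290:470],(720,480),interpolation=cv2.INTER_CUBIC))
E
```

```text
clock: 4.0
tcp_pos: [0.5931, -0.2057, 0.0122]
orientation: [0.001, 0.609, 0.793, -0.0]
wrist_force: [-0.3, -0.4, -0.1]
finger_gap: 0.013
grip_force: 0.0
clk 4.0 t,n,z [ 520.3 -351.2   12.2] F n -0.33 F [-0.3 -0.4 -0.1] gap 0.013
turn 0.0 tilt [ 0.    -0.001 -1.   ]
clock: 4.3
tcp_pos: [0.5927, -0.2087, 0.0119]
orientation: [-0.002, 0.609, 0.793, 0.0]
wrist_force: [-4.1, 6.0, 2.0]
finger_gap: 0.0129
grip_force: 3.1
clk 4.3 t,n,z [ 519.2 -354.1   11.9] F n 6.85 F [-4.1  6.   2. ] gap 0.0129
turn 0.002 tilt [-0.003  0.003 -1.   ]
clock: 4.6
tcp_pos: [0.5929, -0.2119, 0.0115]
orientation: [-0.003, 0.609, 0.793, 0.0]
wrist_force: [-5.6, 5.5, 2.2]
finger_gap: 0.013
grip_force: 3.8
clk 4.6 t,n,z [ 518.5 -357.2   11.5] F n 6.78 F [-5.6  5.5  2.2] gap 0.013
turn 0.002 tilt [-0.005  0.004 -1.   ]
```

View pics/s2.png

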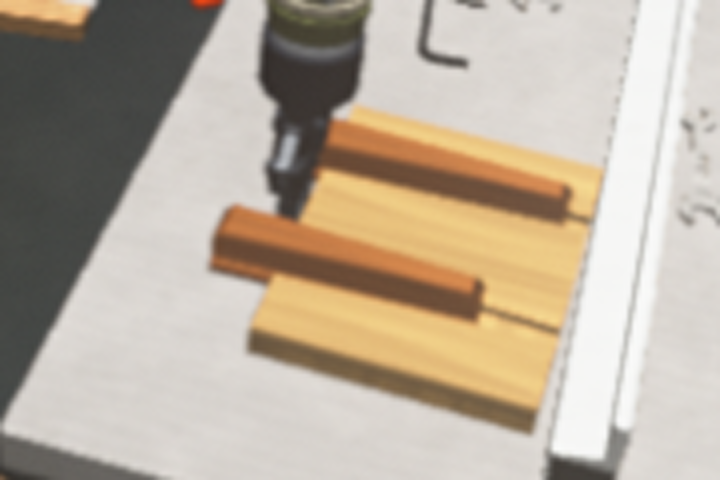

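Scene crop: the panel's far corner touches the fence at crop (600,170), while the near corner (535,430) lags. I'll back off, shift a little towards the lagging side and push again.

```bash
python3 -m handwheel '[[15,0,0,0,0],[15,-14,0,0,0],[15,-14,0,0,0],[6,-14,0,0,0],[0,-14,0,0,0],[-4,-14,0,0,0],[-7,-14,0,0,0],[-7,-14,0,0,0]]';  python3 go.py; python3 -m handwheel '[[-3,0,0,0,0],[-6,0,0,0,0],[-6,0,0,0,0]]';  python3 go.py
python3 - <<'E'
from h import *
c=imaging.read_camera('scene');cv2.imwrite('pics/s3.png',cv2.resize(c['color'][165:285,290:470],(720,480),interpolation=cv2.INTER_CUBIC))
E
```

```text
clock: 5.45
tcp_pos: [0.5818, -0.2205, 0.0115]
orientation: [-0.004, 0.608, 0.794, 0.002]
wrist_force: [-5.2, 14.0, 5.9]
finger_gap: -0.0
grip_force: 7.1
clk 5.45 t,n,z [ 505.5 -362.7   11.5] F n 14.89 F [-5.2 14.   5.9] gap -0.0
turn 0.003 tilt [-0.004  0.009 -1.   ]
clock: 5.75
tcp_pos: [0.5817, -0.2206, 0.0113]
orientation: [-0.008, 0.607, 0.795, 0.005]
wrist_force: [-6.6, 27.7, 14.1]
finger_gap: 0.0
grip_force: 14.7
clk 5.75 t,n,z [ 505.4 -362.7   11.3] F n 28.5 F [-6.6 27.7 14.1] gap 0.0
turn 0.006 tilt [-0.007  0.018 -1.   ]
```

View pics/s3.png

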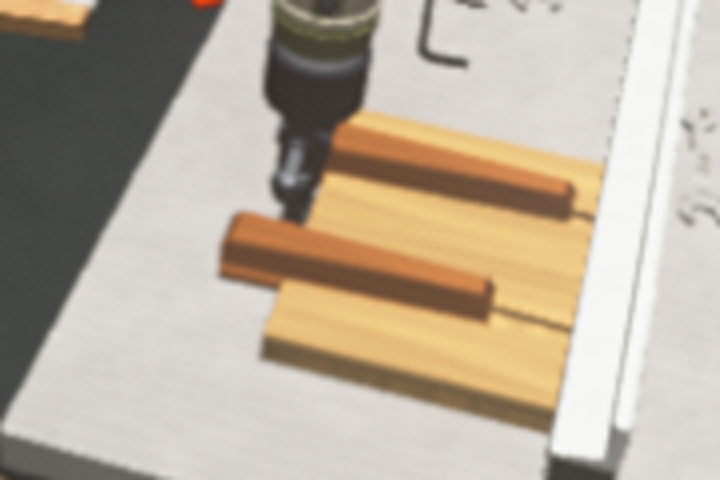

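The panel is now flush along the fence: crop (605,165) to (552,428), with 28 N contact. I'll retract, rise and look at the batten end.

```bash
python3 -m handwheel '[[15,2,0,0,0],[40,4,0,0,0],[75,4,0,0,0],[85,4,-40,0,0],[85,-20,-90,0,0],[85,-34,-100,0,0],[85,-34,-100,0,0],[85,-34,-100,0,0]]';  python3 go.py; 
python3 - <<'E'
from h import *
c=imaging.read_camera('wrist');cv2.imwrite('pics/w3.png',c['color'])
E
```

```text
clock: 6.6
tcp_pos: [0.5314, -0.1578, 0.1126]
orientation: [0.001, 0.609, 0.793, 0.0]
wrist_force: [0.0, -0.3, 0.5]
finger_gap: -0.0002
grip_force: 0.0
clk 6.6 t,n,z [ 473.  -289.1  112.6] F n -0.27 F [ 0.  -0.3  0.5] gap -0.0002
turn 0.0 tilt [ 0.002 -0.001 -1.   ]
```

View pics/w3.png

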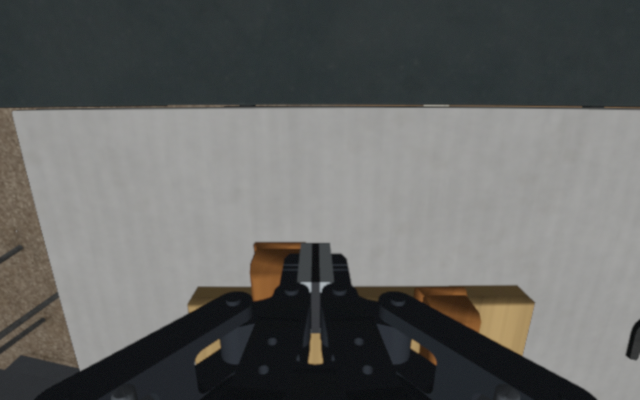

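Wrist view: the projecting batten's end spans from (253,248) to just behind the finger at about (303,248). The home batten's end is at (418–466,292), and the panel corners are at (190,300) and (533,300).

```bash
python3 - <<'E'
from h import *
c=imaging.read_camera('wrist')
n=np.array([-np.sin(.26),np.cos(.26)]);t=np.array([n[1],-n[0]])
for nm,u,v,z in [('cornL',190,304,.028),('cornR',533,302,.028),('batL',253,248,.056),('batR',303,248,.056),('hL',416,294,.056),('hR',468,294,.056)]:
    p=onz(c,u,v,z)[:2]; print(nm,'t,n',(p@t).round(4),(p@n).round(4))
E
python3 go.py 455 -289 36
```

```text
cornL t,n 0.3745 -0.3718
cornR t,n 0.6466 -0.3709
batL t,n 0.4328 -0.3096
batR t,n 0.4653 -0.3095
hL t,n 0.5422 -0.3442
hR t,n 0.5781 -0.3445
clk 6.7 t,n,z [ 472.4 -288.3  111.1] F n 0.1 F [-0.   0.1 -0.6] gap -0.0002
shift [ -0.8 -17.3  75.1]
turn 0.001 tilt [-0.001  0.    -1.   ]
```

```bash
python3 -m handwheel '[[8,-25,0,0,0],[8,-25,40,0,0],[8,-25,83,0,0],[8,-25,83,0,0],[-2,-25,83,0,0],[-12,-25,83,0,0],[-22,-25,83,0,0],[-32,-25,83,0,0]]';  python3 go.py; python3 -m handwheel '[[-8,0,0,0,0],[-14,0,0,0,0],[-20,0,0,0,0],[-26,0,0,0,0],[-26,0,0,0,0]]'; python3 go.py
```

```text
clock: 7.5
tcp_pos: [0.5161, -0.1961, 0.0309]
orientation: [0.002, 0.609, 0.793, 0.0]
wrist_force: [-0.4, 0.7, 0.9]
finger_gap: -0.0002
grip_force: 0.2
clk 7.5 t,n,z [ 448.3 -322.2   30.9] F n 0.82 F [-0.4  0.7  0.9] gap -0.0002
turn 0.001 tilt [ 0.003 -0.001 -1.   ]
clock: 8.0
tcp_pos: [0.5215, -0.2203, 0.0293]
orientation: [0.0, 0.609, 0.793, -0.0]
wrist_force: [0.2, -0.4, 0.3]
finger_gap: 0.0001
grip_force: 0.0
clk 8.0 t,n,z [ 447.3 -347.    29.3] F n -0.41 F [ 0.2 -0.4  0.3] gap 0.0001
turn 0.0 tilt [ 0. -0. -1.]
```

```bash
python3 -m handwheel '[[-4,0,0,0,0],[-7,0,0,0,0],[-10,0,0,0,0],[-10,0,0,0,0]]';  python3 go.py; python3 -m handwheel '[[-3,0,0,0,0],[-5,0,0,0,0],[-5,0,0,0,0]]'; python3 go.py
```

```text
clock: 8.4
tcp_pos: [0.5235, -0.2282, 0.0292]
orientation: [-0.001, 0.609, 0.793, 0.001]
wrist_force: [0.1, 4.2, 1.7]
finger_gap: -0.0001
grip_force: 2.1
clk 8.4 t,n,z [ 447.2 -355.1   29.2] F n 4.0 F [0.1 4.2 1.7] gap -0.0001
turn 0.001 tilt [-0.     0.002 -1.   ]
clock: 8.7
tcp_pos: [0.5234, -0.2283, 0.0292]
orientation: [-0.004, 0.608, 0.794, 0.003]
wrist_force: [-2.7, 17.7, 10.0]
finger_gap: -0.0001
grip_force: 8.9
clk 8.7 t,n,z [ 447.1 -355.2   29.2] F n 17.8 F [-2.7 17.7 10. ] gap -0.0001
turn 0.004 tilt [-0.002  0.01  -1.   ]
```

```bash
python3 -m handwheel '[[-2,0,0,0,0],[-4,0,0,0,0],[-4,0,0,0,0]]';  python3 go.py; python3 -m handwheel '[[20,0,0,0,0],[50,0,0,0,0],[50,0,-60,0,0],[50,60,-80,0,0],[50,110,-80,0,0],[50,125,-60,0,0],[50,125,-30,0,0],[50,125,0,0,0]]'; python3 go.py 571 -356 29
```

```text
clock: 9.0
tcp_pos: [0.5234, -0.2284, 0.0292]
orientation: [-0.007, 0.607, 0.795, 0.006]
wrist_force: [-3.4, 27.8, 18.0]
finger_gap: 0.0001
grip_force: 14.2
clk 9.0 t,n,z [ 447.1 -355.3   29.2] F n 27.7 F [-3.4 27.8 18. ] gap 0.0001
turn 0.006 tilt [-0.004  0.017 -1.   ]
clock: 9.8
tcp_pos: [0.6359, -0.1573, 0.0289]
orientation: [0.002, 0.609, 0.794, 0.0]
wrist_force: [-0.2, 0.4, 0.5]
finger_gap: 0.0002
grip_force: 0.0
clk 9.8 t,n,z [ 574.1 -315.5   28.9] F n 0.46 F [-0.2  0.4  0.5] gap 0.0002
shift [-40.5  -3.2  -0. ]
turn 0.002 tilt [ 0.002 -0.002 -1.   ]
```

Now I'll press the home batten to check it's equally tight, then retract and look.

```bash
python3 -m handwheel '[[-10,-3,0,0,0],[-20,-3,0,0,0],[-30,-3,0,0,0],[-38,-3,0,0,0],[-43,-3,0,0,0],[-45,-3,0,0,0],[-45,-3,0,0,0]]';  python3 go.py; python3 -m handwheel '[[-4,0,0,0,0],[-4,0,0,0,0]]';  python3 go.py; python3 -m handwheel '[[20,0,0,0,0],[60,0,0,0,0],[100,0,-40,0,0],[140,0,-80,0,0],[180,0,-120,0,0],[220,0,-120,0,0],[220,0,-120,0,0],[220,0,-120,0,0]]'; python3 go.py
python3 - <<'E'
from m import *
c=imaging.read_camera('scene');cv2.imwrite('pics/s4.png',cv2.resize(c['color'][130:290,230:470],(720,480),interpolation=cv2.INTER_CUBIC))
import pickle;pickle.dump(c,open('s4.pkl','wb'))
E
```

```text
clock: 10.5
tcp_pos: [0.6423, -0.1966, 0.0316]
orientation: [-0.003, 0.608, 0.794, 0.004]
wrist_force: [-3.7, 17.4, 10.0]
finger_gap: 0.0
grip_force: 8.9
clk 10.5 t,n,z [ 570.1 -355.1   31.6] F n 17.79 F [-3.7 17.4 10. ] gap 0.0
turn 0.004 tilt [ 0.    0.01 -1.  ]
clock: 10.7
tcp_pos: [0.6422, -0.1968, 0.0316]
orientation: [-0.005, 0.607, 0.795, 0.006]
wrist_force: [-6.5, 27.3, 15.8]
finger_gap: -0.0002
grip_force: 14.0
clk 10.7 t,n,z [ 570.  -355.2   31.6] F n 28.02 F [-6.5 27.3 15.8] gap -0.0002
turn 0.006 tilt [-0.001  0.016 -1.   ]
clock: 11.5
tcp_pos: [0.5878, 0.0079, 0.1515]
orientation: [0.002, 0.608, 0.794, 0.001]
wrist_force: [-0.7, -0.4, -0.6]
finger_gap: 0.0001
grip_force: 0.0
clk 11.5 t,n,z [ 570.1 -143.5  151.5] F n -0.25 F [-0.7 -0.4 -0.6] gap 0.0001
turn 0.003 tilt [ 0.004 -0.001 -1.   ]
```

View pics/s4.png

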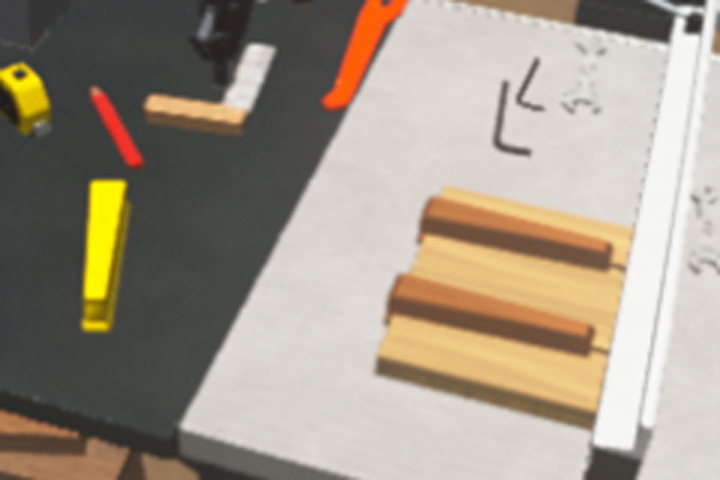

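The view shows both battens home: their ends at crop (425,215) and (393,295) both sit on the panel edge. Both stopped the tool at the same n, −355 mm. The panel is flush along the fence and the tools are untouched.

```bash
python3 -c "
from workcell import workorder;print(workorder.hand_in())"
```

```text
the job is handed in; nothing more can be done
None
```

I handed the job in at about 11.5 s: the panel is square against the rip fence, both battens are seated to the same depth, and the tools are undisturbed; the hand-in returned no verdict.

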